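# Finish the slat tower and offer up the ball dish, turned a quarter

## Robot

A 6-joint arm with a two-finger parallel gripper is mounted at the origin on the work surface. World frame = base frame: x ahead of the robot, y to its left, z up, the work surface at z = 0. Lengths are in m, angles in degrees, forces in N, time in s.
With the tool pointing down it reaches from about 0.3 to 0.75 m from the base axis. Payload 8.5 kg.
Tool frame: the origin (TCP) lies on the centre line of the jaws, within the pads' length; the fingertips stand 17 mm ahead of it and the grasp point (between the pads) lies 2 mm behind it (env.tip_extent is the distance from the TCP to the fingertips, in m); z points along the fingers, y is the direction in which the jaws open and shut (so a half turn about z gives the same grasp; the last joint's range is limited). The gripper opens to 85 mm and grips with 20 to 120 N. Pads are 22 mm wide; open, the fingers measure 114 mm over their backs; the gripper's body (76 mm by 85 mm) begins 54 mm behind the grasp point. The pads swing forward as they close: fully open they stand 13 mm farther back than shut.
Start: joints at [-12.336, 21.807, 74.336, -0, 83.858, -12.336], TCP at [0.55, 0, 0.248] pointing down, gripper open.
Joint ranges: [-178.18, 178.18], [-50.72, 133.34], [12.68, 142.11], [-81.47, 261.47], [9.98, 163.14], [-165.26, 165.26]. Speed limits (degrees/s): [136.94, 136.94, 180, 180, 180, 180].

## Interface

Orientations are given as a 3x3 rotation matrix whose columns are the frame's x, y, z axes.
In Python, from rig import telemetry, get_image, camera_params, close_job, env gives the robot as it stands.
- The arm moves only by the tool apply_moves, never from a script. Its argument "motion" is a list of rows, each an object of numbers: "tx", "ty", "tz": the shift along the tool's x, y, z in cm; "turn": the turn about the tool's z in degrees; "jaw": the gripper's target within -1 to 1 (fully open at 1, half-way at 0, shut at -1). In form: [{"tx": .., "ty": .., "tz": .., "turn": .., "jaw": ..}, ...]. A call has 1 to 5 rows; each row is the pose to reach, as a shift and turn from the pose measured when the call began, along the tool's axes at that moment; what a row does not reach only later rows make up. A row lasts 1/12 s, in which the tool goes at most 41.7 mm and 7.16 degrees, less where a joint would pass 70% of its speed; a pose out of reach is approached as far as the arm can. A call with a gripper value outside its range is refused whole. The fingers move at their own pace and stop on an object; "squeeze" is the grip in N (left out, the last holds). Time passes only in rows, so rows that repeat a pose let the fingers close. It gives the time, the measured TCP pose, the force and the opening at its end, in the units of the state.
- telemetry.observe(): the state, without advancing time (a new reading comes with each control period).
- get_image(name): name is "scene" or "side" or "wrist"; returns (picture, depth): 384x512x3 uint8, red, green, blue; 384x512 float32, m along the optical axis (not along the pixel's ray), 0 where there is no reading.
- camera_params(name): a dict with "fx", "fy", "cx", "cy" (pixels), "D" ([k1, k2, p1, p2, k3] as OpenCV has them; the pictures are not rectified), "rvec" (rotation vector, rad) and "tvec" (3), from world to camera coordinates, as OpenCV has them. Camera axes: x right, y down, z forward; pixel columns grow to the right and rows downward; lengths in m; the calibration is good to about 2 mm. A picture is of the moment at which its call begins: read the wrist's pose just before it. camera_params takes no time and is no camera call; for the wrist camera it gives the pose at the moment of the call.
- close_job(): hands the job in, once; it reports no verdict.
The state is a dict: "time_s": time; "q": joint angles; "qvel": joint speeds; "joint_efforts": joint torques, N m; "position": TCP position; "tool_rot": TCP orientation; "ft_force": force on the tool from outside, world axes, zero at the start; "wrist_torque": the same for the moment, N m; "grip_width": finger opening in m.
Only numpy, scipy, OpenCV 4.12 (cv2) and the standard library are available. Lean on these libraries where they do the work, as an engineer would, in place of code of your own. Each camera call takes 0.05 s, during which the arm holds its last target. There are 200 camera calls.

## Task

First finish the little slat tower: lay the two loose slats flat across its upper pair, each straight above one slat of the bottom pair, ends flush. Then lift the hoop-handled dish straight up by its handle, carry it level over the middle of the tower and turn it a quarter turn in the air, so that the handle runs along the two slats you just laid, with the loose ball staying in the middle of the dish all the while. Finish still holding the dish there, level and still, a few centimetres above the slats and not resting on them; leave the near jar, the cup, the loose cap beside the tower and the spoon where they are.

Things in the scene. Friction and masses are not known exactly. Their poses are not given: they have to be found in the camera images.
- rack: fixed pale wood slat tower, 160 x 160 mm, top at z 30 mm: a bottom pair of slats along its x (centred at y +52 and -52 mm), an upper pair across them along its y (at x +52, -52). Each slat 160 x 24 x 15 mm. Origin on the surface under its middle. Third-layer slats belong along x, centres at x 0, y +52 and -52, z 37.5 mm in its frame, tops at 45 mm
- slat_a: loose pale wooden slat, 160 x 24 x 15 mm (about 40 g), lying flat on the surface to the robot's left; origin at its centre, x along its length, z up
- slat_b: second loose slat, same as slat_a, lying about 100 mm further left; origin at its centre, x along its length, z up
- dish: round shallow white dish, 156 mm across, with a steel hoop handle over it, 0.22 kg, on the surface at the right. Origin at the centre of its underside, z up; x along the handle bar. Inside a shallow cone, lowest in the middle (6 mm up), rising at 0.16 rad to a rim 19 mm up. Foot 90 mm wide. Starts with its handle along the tower's y axis (its upper pair) within 0.15 rad
- dish_bar (a point): middle of the handle's straight steel bar, 105 mm above the dish's underside, straight over the dish's middle. The bar runs along the dish's x axis: 142 mm long, 12 mm wide (y), 14 mm high; the posts under its ends stand 68 mm either side of this point
- ball: loose wooden ball (a carafe stopper), 36 mm diameter, about 20 g, lying in the middle of the dish; origin at its centre. It rolls off the middle if the dish tips by more than about 0.15 rad or is jerked at more than about 1.5 m/s2
- jar_1: amber glass jar with steel twist cap, 72 mm wide, 110 mm tall, standing nearer than the other jars; origin under its middle (bystander)
- cup: blue enamel measuring cup with a side handle, 76 mm wide, 70 mm tall; origin under its middle (bystander)
- cap_1: loose steel twist cap lying flat, 68 mm wide, 15 mm high; origin under its middle (bystander)
- spoon: spoon, 170 mm long, lying flat near the far edge; origin under its middle (bystander)

How it is judged (in metres and radians):
On the way, in this order (a step that is already met when the one before it is completed fails the run):
1. both loose slats lie across the tower's upper pair, one straight above each bottom slat (((x of slat_a in the frame of rack between -0.015 and 0.015 m and y of slat_a in the frame of rack between 0.04 and 0.064 m and z of slat_a in the frame of rack between 0.0335 and 0.0415 m and angle between the x axis of each of slat_a, slat_b and the x axis of rack, either way round below 0.15 rad and linear speed of each of slat_a, slat_b below 0.02 m/s and x of slat_b in the frame of rack between -0.015 and 0.015 m and y of slat_b in the frame of rack between -0.064 and -0.04 m and z of slat_b in the frame of rack between 0.0335 and 0.0415 m) or (x of slat_a in the frame of rack between -0.015 and 0.015 m and y of slat_a in the frame of rack between -0.064 and -0.04 m and z of slat_a in the frame of rack between 0.0335 and 0.0415 m and angle between the x axis of each of slat_a, slat_b and the x axis of rack, either way round below 0.15 rad and linear speed of each of slat_a, slat_b below 0.02 m/s and x of slat_b in the frame of rack between -0.015 and 0.015 m and y of slat_b in the frame of rack between 0.04 and 0.064 m and z of slat_b in the frame of rack between 0.0335 and 0.0415 m)) and contact force between the fingers and slat_a below 0.05 N and contact force between the fingers and slat_b below 0.05 N), for 0.2 s.
2. the dish is lifted clear of the surface by its handle, not yet turned, ball in the middle (height (world z) of dish above 0.03 m and angle between the y axis of dish and the x axis of rack, either way round below 0.4 rad and contact force between the fingers and dish above 1 N and horizontal distance between ball and dish below 0.025 m), for 0.1 s.
At the end, for the whole second after the job is handed in: Slats in place as third layer (15 mm along, 12 across, 4 high, 0.15 rad), at rest. Fingers hold the dish within 20 mm of the tower middle, 10 to 95 mm above the new slats, touching neither, handle within 0.15 rad of them, tilt under 0.09 rad, ball within 12 mm of its middle, both still (((x of slat_a in the frame of rack between -0.015 and 0.015 m and y of slat_a in the frame of rack between 0.04 and 0.064 m and z of slat_a in the frame of rack between 0.0335 and 0.0415 m and angle between the x axis of each of slat_a, slat_b and the x axis of rack, either way round below 0.15 rad and linear speed of each of slat_a, slat_b below 0.02 m/s and x of slat_b in the frame of rack between -0.015 and 0.015 m and y of slat_b in the frame of rack between -0.064 and -0.04 m and z of slat_b in the frame of rack between 0.0335 and 0.0415 m) or (x of slat_a in the frame of rack between -0.015 and 0.015 m and y of slat_a in the frame of rack between -0.064 and -0.04 m and z of slat_a in the frame of rack between 0.0335 and 0.0415 m and angle between the x axis of each of slat_a, slat_b and the x axis of rack, either way round below 0.15 rad and linear speed of each of slat_a, slat_b below 0.02 m/s and x of slat_b in the frame of rack between -0.015 and 0.015 m and y of slat_b in the frame of rack between 0.04 and 0.064 m and z of slat_b in the frame of rack between 0.0335 and 0.0415 m)) and horizontal distance between dish and rack below 0.02 m and z of dish in the frame of rack between 0.055 and 0.14 m and angle between the x axis of dish and the x axis of rack, either way round below 0.15 rad and angle between dish's own z axis and vertical below 0.09 rad and horizontal distance between ball and dish below 0.012 m and z of ball in the frame of dish below 0.032 m and contact force between the fingers and dish above 1 N and contact force between dish and slat_a below 0.05 N and contact force between dish and slat_b below 0.05 N and linear speed of dish below 0.02 m/s and linear speed of ball below 0.03 m/s); the arm keeps its last pose, push and grip.
It fails at once if the ball rolls more than 25 mm from the middle of the dish (horizontal distance between ball and dish above 0.025 m).
It fails at once if the dish tips by more than 0.25 rad (angle between dish's own z axis and vertical above 0.25 rad).
It fails at once if a bystander is pushed more than 30 mm (distance of any of jar_1, cup, cap_1, spoon from where it was at the start of the episode above 0.03 m).
It also fails if it takes over 64 s, if anything falls off the work surface, if the arm or the gripper's body presses on something with over 40 N, if the wrist force passes 120 N, or if a joint passes its speed limit or range.

## Working session

There is one attempt and no reset: what is moved stays moved. The work goes in short steps, Python scripts to look and compute and a tool call to move; the robot and the scene stay as the last step left them, time stands still between calls to the robot, and variables do not carry over. Pictures are saved under pics/ and viewed, about 8 in all and at most 12, crops included, and the job is handed in when it is done.

Besides the shell and the picture viewer there is one more tool, called as a command line: name --argument value ..., lists and objects as JSON in quotes. apply_moves: Moves the arm, as the interface text tells. Its arguments: {"type":"object","properties":{"motion":{"type":"array"},"squeeze":{"type":"number"}},"required":["motion"]}

```bash
ls; mkdir -p pics
cat > h.py <<'E'
import numpy as np, cv2
from rig import telemetry, get_image, camera_params, close_job, env
def save(n,name):
    im,d=get_image(n); cv2.imwrite(f'pics/{name}.png',im[:,:,::-1]); cp=camera_params(n)
    np.savez(f'pics/{name}.npz',im=im,d=d,**{k:np.asarray(v) for k,v in cp.items()}); return im,d,cp
def load(name): return np.load(f'pics/{name}.npz')
def K(c): return np.array([[c['fx'],0,c['cx']],[0,c['fy'],c['cy']],[0,0,1.]],float)
def plane(c,uv,z):
    uv=np.asarray(uv,float).reshape(-1,1,2); n=cv2.undistortPoints(uv,K(c),np.asarray(c['D'],float))[:,0]
    R=cv2.Rodrigues(np.asarray(c['rvec'],float))[0]; t=np.asarray(c['tvec'],float).ravel()
    o=-R.T@t; r=np.c_[n,np.ones(len(n))]@R; return o+r*((z-o[2])/r[:,2])[:,None]
def cloud(c,d):
    h,w=d.shape; u,v=np.meshgrid(np.arange(w),np.arange(h)); uv=np.stack([u,v],-1).reshape(-1,1,2).astype(float)
    n=cv2.undistortPoints(uv,K(c),np.asarray(c['D'],float))[:,0]; R=cv2.Rodrigues(np.asarray(c['rvec'],float))[0]
    p=np.c_[n,np.ones(len(n))]*d.reshape(-1,1); return ((p-np.asarray(c['tvec'],float).ravel())@R).reshape(h,w,3)
E
python3 - <<'E'
from h import *
s=telemetry.observe(); print({k:np.round(v,3).tolist() for k,v in s.items()}, env.tip_extent)
a=save('scene','s0')[0]; b=save('side','d0')[0]; c=save('wrist','w0')[0]
cv2.imwrite('pics/ab.png',cv2.resize(np.vstack([np.hstack([a,b]),np.hstack([c,c*0])])[:,:,::-1],(800,600)))
E
```

```text
pics
{'time_s': 0.0, 'q': [-12.337, 21.843, 74.383, -0.001, 83.859, -12.336], 'qvel': [0.011, -0.068, 0.052, -0.077, -0.047, -0.009], 'joint_efforts': [-0.001, -44.847, -23.129, -0.0, 0.005, 0.0], 'position': [0.55, 0.0, 0.248], 'tool_rot': [[0.0, 1.0, -0.001], [1.0, -0.0, 0.0], [0.0, -0.001, -1.0]], 'ft_force': [-0.294, -0.128, -0.306], 'wrist_torque': [-0.008, -0.005, 0.022], 'grip_width': 0.085} 0.017
```

View pics/ab.png

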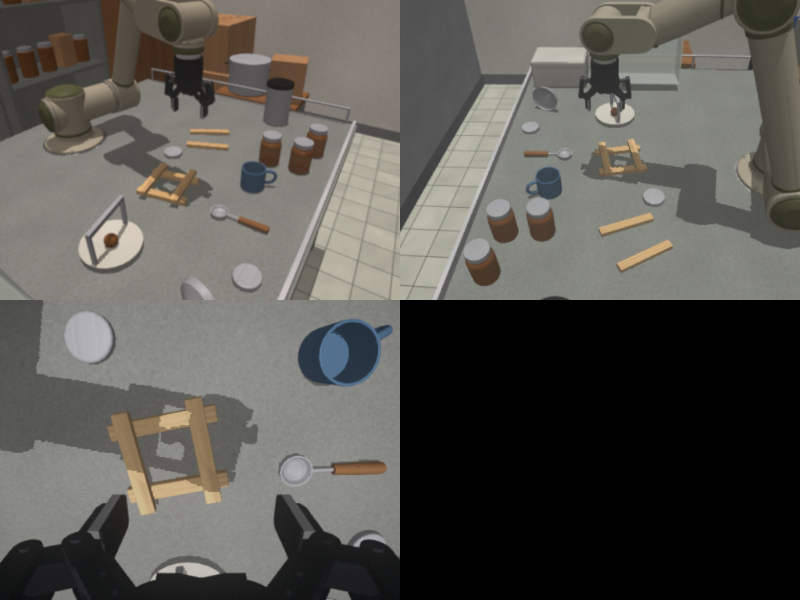

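The montage shows the tower mid-scene (scene ~(215,235) full-res), two loose slats behind it at (265,168)/(265,187), the dish at (142,312), and the cup, jars and spoon around them. Next I'll measure with colour and depth.

Run:
```python
from h import *
for nm in ['s0','d0','w0']:
    c=load(nm); P=cloud(c,c['d']); hsv=cv2.cvtColor(c['im'],cv2.COLOR_RGB2HSV)
    ok=(c['d']>0)
    z=P[...,2]; g=ok&(hsv[...,1]<60)&(abs(z)<.01)&(P[...,0]>.3)&(P[...,0]<.7)&(abs(P[...,1])<.3)
    print(nm,'table z',np.round(np.median(z[g]),4))
    m=ok&(hsv[...,0]>10)&(hsv[...,0]<25)&(hsv[...,1]>70)&(z>.008)&(z<.04)&(P[...,0]>.2)&(P[...,0]<.8)&(abs(P[...,1])<.5)
    n,l,st,_=cv2.connectedComponentsWithStats(m.astype(np.uint8))
    for i in range(1,n):
        if st[i,4]<80: continue
        q=P[l==i]; zt=np.percentile(q[:,2],90); t=q[q[:,2]>zt-.004]
        r=cv2.minAreaRect(t[:,:2].astype(np.float32)*1000)
        print(' comp',st[i].tolist(),'z90',zt.round(4),'rect',np.round(r[0],1),np.round(r[1],1),round(r[2],1),'med hsv',np.median(hsv[l==i],0))
    # dish: points above
    w=ok&(P[...,1]<-.12)&(P[...,1]>-.5)&(P[...,0]>.3)&(P[...,0]<.75)
    b=w&(z>.09)&(z<.115)
    if b.sum()>10: 
        r=cv2.minAreaRect(P[b][:,:2].astype(np.float32)*1000); print(' bar',b.sum(),np.round(r[0],1),np.round(r[1],1),round(r[2],1))
    # objects list
    m=ok&(z>.01)&(z<.2)&(P[...,0]>.2)&(P[...,0]<.85)&(abs(P[...,1])<.55)
    n,l,st,_=cv2.connectedComponentsWithStats(m.astype(np.uint8))
    for i in range(1,n):
        if st[i,4]<150: continue
        q=P[l==i]; print('  obj',st[i].tolist(),np.round(np.percentile(q,2,0),3),np.round(np.percentile(q,98,0),3))
```

```text
s0 table z 0.0018
 comp [244, 165, 49, 7, 287] z90 0.0193 rect [432.3 330.1] [154.5  28.6] 31.0 med hsv [ 16. 111. 179.]
 comp [239, 180, 54, 11, 338] z90 0.0189 rect [482.3 228. ] [158.7  29.2] 22.9 med hsv [ 16.  111.  182.5]
 comp [332, 197, 26, 16, 236] z90 0.0371 rect [727.  234.9] [65.2 26.5] 25.3 med hsv [ 12. 129.  73.]
 comp [174, 208, 81, 54, 1781] z90 0.0329 rect [503.8 -52.2] [129.5 159.4] 11.0 med hsv [ 16. 112. 127.]
 comp [305, 277, 22, 15, 167] z90 0.0209 rect [778.1 -74.1] [43.4 14.3] 4.2 med hsv [ 12. 133. 131.]
 comp [133, 299, 18, 18, 208] z90 0.039 rect [ 529.5 -320.3] [27.7 24.4] 46.3 med hsv [ 13.  150.   87.5]
 bar 719 [ 527.2 -319.3] [ 15.1 143.6] 12.4
  obj [343, 107, 20, 52, 595] [0.595 0.541 0.014] [0.644 0.55  0.18 ]
  obj [369, 159, 46, 63, 1434] [0.791 0.231 0.013] [0.849 0.412 0.112]
  obj [244, 165, 50, 6, 270] [0.37  0.285 0.011] [0.502 0.371 0.02 ]
  obj [308, 167, 52, 78, 2251] [0.689 0.06  0.013] [0.778 0.27  0.111]
  obj [239, 180, 54, 11, 325] [0.412 0.191 0.011] [0.555 0.262 0.02 ]
  obj [210, 187, 24, 14, 264] [0.371 0.087 0.011] [0.431 0.147 
[... 1971 characters left out ...]
288 0.011] [0.498 0.373 0.018]
w0 table z 0.0003
 comp [137, 124, 156, 151, 9699] z90 0.031 rect [502.  -51.7] [128.9 159.7] 11.0 med hsv [ 17.  97. 145.]
 comp [425, 208, 41, 16, 569] z90 0.02 rect [777.  -72.9] [16.1 45.6] 89.4 med hsv [ 13. 129. 132.]
  obj [82, 13, 64, 69, 3335] [0.369 0.087 0.012] [0.429 0.147 0.017]
  obj [384, 24, 119, 87, 5681] [0.684 0.06  0.012] [0.775 0.129 0.071]
  obj [137, 123, 157, 152, 9857] [ 0.427 -0.128  0.014] [0.579 0.029 0.032]
  obj [359, 200, 136, 38, 1609] [ 0.674 -0.098  0.01 ] [ 0.835 -0.054  0.021]
  obj [450, 298, 29, 18, 216] [ 0.816 -0.219  0.011] [ 0.849 -0.196  0.017]
  obj [202, 335, 80, 20, 979] [ 0.48  -0.278  0.014] [ 0.575 -0.246  0.031]
```

apply_moves --motion '[{"tx": 4, "ty": -1.4, "tz": 1}, {"tx": 8, "ty": -2.8, "tz": 2}, {"tx": 12, "ty": -4.2, "tz": 3}, {"tx": 16, "ty": -5.6, "tz": 4}, {"tx": 19, "ty": -6.9, "tz": 5}]' --squeeze 40

```text
invalid input
```

apply_moves --motion '[{"turn": 7}, {"turn": 14}, {"turn": 21}, {"turn": 28}, {"turn": 35}]'

```text
invalid input
```

apply_moves --motion '[{"turn": 7}, {"turn": 14}, {"turn": 21}, {"turn": 28}, {"turn": 33}]'

```text
invalid input
```

apply_moves --motion '[{"tx": 4, "ty": -1.4, "tz": 1, "turn": 0, "jaw": 1}, {"tx": 8, "ty": -2.8, "tz": 2, "turn": 0, "jaw": 1}, {"tx": 12, "ty": -4.2, "tz": 3, "turn": 0, "jaw": 1}, {"tx": 16, "ty": -5.6, "tz": 4, "turn": 0, "jaw": 1}, {"tx": 19, "ty": -6.9, "tz": 5, "turn": 0, "jaw": 1}]' --squeeze 40

```text
time_s: 0.57
position: [0.4801, 0.1915, 0.1978]
tool_rot: [[0.0, 1.0, -0.0], [1.0, -0.0, 0.0], [0.0, -0.0, -1.0]]
ft_force: [0.6, 0.1, -0.5]
grip_width: 0.0856
```

apply_moves --motion '[{"tx": 0, "ty": 0, "tz": 0, "turn": 7, "jaw": 1}, {"tx": 0, "ty": 0, "tz": 0, "turn": 14, "jaw": 1}, {"tx": 0, "ty": 0, "tz": 0, "turn": 21, "jaw": 1}, {"tx": 0, "ty": 0, "tz": 0, "turn": 28, "jaw": 1}, {"tx": 0, "ty": 0, "tz": 0, "turn": 35, "jaw": 1}]'

```text
time_s: 0.98
position: [0.4799, 0.1917, 0.1975]
tool_rot: [[0.579, 0.816, -0.001], [0.816, -0.579, 0.0], [-0.0, -0.001, -1.0]]
ft_force: [-0.2, 0.2, 0.2]
grip_width: 0.086
```

apply_moves --motion '[{"tx": 0, "ty": 0, "tz": 0, "turn": 7, "jaw": 1}, {"tx": 0, "ty": 0, "tz": 0, "turn": 14, "jaw": 1}, {"tx": 0, "ty": 0, "tz": 0, "turn": 21, "jaw": 1}, {"tx": 0, "ty": 0, "tz": 0, "turn": 28, "jaw": 1}, {"tx": 0, "ty": 0, "tz": 0, "turn": 33, "jaw": 1}]'

```text
time_s: 1.4
position: [0.4798, 0.1916, 0.1973]
tool_rot: [[0.932, 0.363, -0.002], [0.363, -0.932, 0.0], [-0.001, -0.001, -1.0]]
ft_force: [-0.1, 1.3, 0.5]
grip_width: 0.0851
```

```bash
cat >> h.py <<'E'
def slats(name,zr=(.010,.022)):
    c=load(name); P=cloud(c,c['d']); hsv=cv2.cvtColor(c['im'],cv2.COLOR_RGB2HSV); z=P[...,2]
    m=(c['d']>0)&(hsv[...,0]>10)&(hsv[...,0]<25)&(hsv[...,1]>60)&(z>zr[0])&(z<zr[1])&(P[...,0]>.3)&(P[...,0]<.62)
    n,l,st,_=cv2.connectedComponentsWithStats(m.astype(np.uint8)); 
    for i in range(1,n):
        if st[i,4]<200: continue
        q=P[l==i]; r=cv2.minAreaRect(q[:,:2].astype(np.float32)*1000)
        print(st[i].tolist(),'z',np.median(q[:,2]).round(4),'rect',np.round(r[0],1),np.round(r[1],1),round(r[2],1))
def go(x,y,z,yaw):  # yaw = world angle of tool y, deg
    s=telemetry.observe(); R=np.array(s['tool_rot']); d=R.T@(np.array([x,y,z])-s['position'])
    y0=np.degrees(np.arctan2(R[1,1],R[0,1])); t=(-(yaw-y0)+180)%360-180
    print('t',s['time_s'],'shift cm',np.round(d*100,2),'turn',round(t,2),'yaw now',round(y0,2),'w',round(float(s['grip_width']),4),'F',np.round(s['ft_force'],1))
E
python3 - <<'E'
from h import *
save('wrist','w1'); slats('w1'); go(.481,.228,.10,-68.5)
E
```

```text
[207, 67, 32, 164, 4085] z 0.0151 rect [481.4 225.8] [159.1  24.2] 22.1
[75, 79, 67, 159, 3936] z 0.015 rect [433.  328.5] [158.7  25.3] 29.1
[435, 148, 33, 20, 401] z 0.0152 rect [560.1  18. ] [16.  35.3] 12.5
[392, 188, 63, 80, 1730] z 0.0153 rect [480.9   4.5] [93.5 39.9] 8.8
[482, 220, 30, 53, 641] z 0.0151 rect [ 493.2 -104.5] [41.1 60.1] 83.5
t 1.45 shift cm [ 1.43 -3.34  9.73] turn -0.4 yaw now -68.9 w 0.0856 F [-0.2 -0.8  0.6]
```

apply_moves --motion '[{"tx": 1.4, "ty": -3.2, "tz": 2, "turn": -0.9, "jaw": 1}, {"tx": 1.4, "ty": -3.2, "tz": 6, "turn": -0.9, "jaw": 1}, {"tx": 1.4, "ty": -3.2, "tz": 10, "turn": -0.9, "jaw": 1}, {"tx": 1.4, "ty": -3.2, "tz": 14, "turn": -0.9, "jaw": 1}, {"tx": 1.4, "ty": -3.2, "tz": 16.2, "turn": -0.9, "jaw": 1}]'

```text
time_s: 1.87
position: [0.4792, 0.2263, 0.0315]
tool_rot: [[0.926, 0.377, -0.007], [0.377, -0.926, -0.001], [-0.006, -0.002, -1.0]]
ft_force: [-0.8, -0.0, -1.0]
grip_width: 0.0857
```

apply_moves --motion '[{"tx": 0, "ty": 0, "tz": 0.7, "turn": 0, "jaw": 1}, {"tx": 0, "ty": 0, "tz": 1.3, "turn": 0, "jaw": 1}, {"tx": 0, "ty": 0, "tz": 1.3, "turn": 0, "jaw": 1}, {"tx": 0, "ty": 0, "tz": 1.3, "turn": 0, "jaw": 0}, {"tx": 0, "ty": 0, "tz": 1.3, "turn": 0, "jaw": -1}]'

```text
time_s: 2.28
position: [0.48, 0.2265, 0.02]
tool_rot: [[0.926, 0.377, -0.004], [0.377, -0.926, -0.0], [-0.004, -0.001, -1.0]]
ft_force: [-0.4, -0.5, -0.4]
grip_width: 0.0645
```

apply_moves --motion '[{"tx": 0, "ty": 0, "tz": 0, "turn": 0, "jaw": -1}, {"tx": 0, "ty": 0, "tz": 0, "turn": 0, "jaw": -1}, {"tx": 0, "ty": 0, "tz": 0, "turn": 0, "jaw": -1}, {"tx": 0, "ty": 0, "tz": 0, "turn": 0, "jaw": -1}, {"tx": 0, "ty": 0, "tz": 0, "turn": 0, "jaw": -1}]'

```text
time_s: 2.7
position: [0.4804, 0.2265, 0.0209]
tool_rot: [[0.926, 0.377, -0.002], [0.377, -0.926, -0.0], [-0.002, -0.001, -1.0]]
ft_force: [-0.9, -0.8, 5.4]
grip_width: 0.0227
```

apply_moves --motion '[{"tx": 0, "ty": 0, "tz": -1, "turn": 0, "jaw": -1}, {"tx": 0, "ty": 0, "tz": -3, "turn": 0, "jaw": -1}, {"tx": 0, "ty": 0, "tz": -5.5, "turn": 0, "jaw": -1}, {"tx": 0, "ty": 0, "tz": -8, "turn": 0, "jaw": -1}, {"tx": 0, "ty": 0, "tz": -9, "turn": 0, "jaw": -1}]'

```text
time_s: 3.12
position: [0.4816, 0.2268, 0.1145]
tool_rot: [[0.926, 0.378, 0.003], [0.378, -0.926, 0.001], [0.003, 0.0, -1.0]]
ft_force: [0.2, -0.3, -0.3]
grip_width: 0.0225
```

Run:
```python
from h import *
go(.5115,-.1027,.11,-79)
```

```text
t 3.1167 shift cm [-9.68 31.64  0.42] turn 11.19 yaw now -67.81 w 0.0225 F [ 0.2 -0.3 -0.3]
```

apply_moves --motion '[{"tx": -0.6, "ty": 2, "tz": 0, "turn": 0, "jaw": -1}, {"tx": -1.6, "ty": 5, "tz": 0, "turn": 0, "jaw": -1}, {"tx": -2.6, "ty": 8.5, "tz": 0, "turn": 0, "jaw": -1}, {"tx": -3.7, "ty": 12, "tz": 0, "turn": 0, "jaw": -1}, {"tx": -4.8, "ty": 15.5, "tz": 0, "turn": 0, "jaw": -1}]'

```text
time_s: 3.53
position: [0.4954, 0.0638, 0.1145]
tool_rot: [[0.926, 0.378, 0.003], [0.378, -0.926, 0.001], [0.003, -0.0, -1.0]]
ft_force: [0.1, 0.1, -1.1]
grip_width: 0.0226
```

apply_moves --motion '[{"tx": -1.1, "ty": 3.5, "tz": 0, "turn": 2, "jaw": -1}, {"tx": -2.1, "ty": 7, "tz": 0, "turn": 5, "jaw": -1}, {"tx": -3.2, "ty": 10.5, "tz": 0, "turn": 8, "jaw": -1}, {"tx": -4.2, "ty": 13.5, "tz": 0, "turn": 10, "jaw": -1}, {"tx": -4.7, "ty": 15.5, "tz": 0, "turn": 11.2, "jaw": -1}]'

```text
time_s: 3.95
position: [0.5102, -0.1004, 0.1143]
tool_rot: [[0.982, 0.187, 0.003], [0.187, -0.982, 0.001], [0.003, -0.0, -1.0]]
ft_force: [0.3, 1.1, 0.7]
grip_width: 0.0227
```

Run:
```python
from h import *
save('wrist','w2')
go(.5115,-.1027,.052,-79)
c=load('w2'); slats('w2',(.025,.036)); slats('w2',(.06,.11))
```

```text
t 4.0 shift cm [ 0.01 -0.01  6.23] turn -0.33 yaw now -79.33 w 0.023 F [ 1.5 -2.8  0.1]
[287, 105, 17, 39, 593] z 0.0302 rect [ 568.8 -118.2] [24.4 10.8] 11.4
[60, 106, 168, 40, 6155] z 0.0301 rect [550.2 -22.1] [ 24.6 109.4] 10.8
[85, 250, 117, 33, 3348] z 0.0299 rect [446.2 -30. ] [25.5 87.3] 10.5
[227, 78, 61, 277, 14478] z 0.1087 rect [ 524.4 -101.6] [134.2  25.3] 10.6
```

View pics/w2.png

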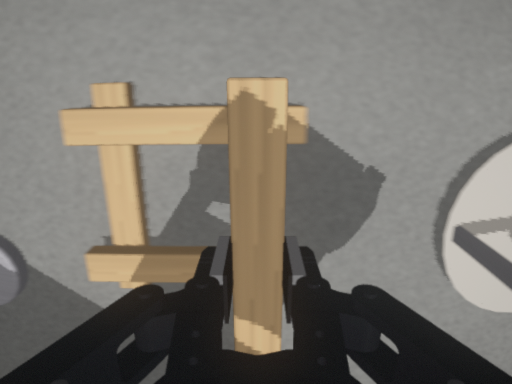

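The picture shows the slat held square at (258,215), over the tower's right-hand side, centred across both upper slats. Now I'll lower it.

apply_moves --motion '[{"tx": 0, "ty": 0, "tz": 2, "turn": -0.3, "jaw": -1}, {"tx": 0, "ty": 0, "tz": 4.5, "turn": -0.3, "jaw": -1}, {"tx": 0, "ty": 0, "tz": 5.8, "turn": -0.3, "jaw": -1}, {"tx": 0, "ty": 0, "tz": 6.3, "turn": -0.3, "jaw": -1}, {"tx": 0, "ty": 0, "tz": 6.4, "turn": -0.3, "jaw": -1}]'

```text
time_s: 4.42
position: [0.5105, -0.1024, 0.0508]
tool_rot: [[0.982, 0.191, 0.001], [0.191, -0.982, -0.0], [0.001, 0.0, -1.0]]
ft_force: [-9.8, 2.2, 19.1]
grip_width: 0.0229
```

Run:
```python
from h import *
go(.5115,-.1027,.0505,-79)
```

```text
t 4.4167 shift cm [0.09 0.05 0.03] turn 0.0 yaw now -79.0 w 0.0229 F [-9.8  2.2 19.1]
```

apply_moves --motion '[{"tx": 0, "ty": 0, "tz": -0.1, "turn": 0, "jaw": -1}, {"tx": 0, "ty": 0, "tz": -0.1, "turn": 0, "jaw": 0}, {"tx": 0, "ty": 0, "tz": -0.1, "turn": 0, "jaw": 0}, {"tx": 0, "ty": 0, "tz": -0.1, "turn": 0, "jaw": 0}, {"tx": 0, "ty": 0, "tz": -0.1, "turn": 0, "jaw": 0}]'

```text
time_s: 4.83
position: [0.5106, -0.1024, 0.0519]
tool_rot: [[0.982, 0.191, 0.001], [0.191, -0.982, -0.0], [0.001, 0.0, -1.0]]
ft_force: [-0.1, -0.0, -0.6]
grip_width: 0.0432
```

apply_moves --motion '[{"tx": 0, "ty": 0, "tz": -2, "turn": 0, "jaw": 0}, {"tx": 0, "ty": 0, "tz": -6, "turn": 0, "jaw": 1}, {"tx": 0, "ty": 0, "tz": -9, "turn": 0, "jaw": 1}, {"tx": 0, "ty": -4, "tz": -10, "turn": 0, "jaw": 1}, {"tx": 0, "ty": -8, "tz": -10, "turn": 0, "jaw": 1}]'

```text
time_s: 5.25
position: [0.4964, -0.0244, 0.1546]
tool_rot: [[0.982, 0.188, 0.008], [0.188, -0.982, -0.002], [0.007, 0.003, -1.0]]
ft_force: [0.9, 1.0, -0.6]
grip_width: 0.0853
```

Run:
```python
from h import *
save('wrist','w3'); slats('w3',(.04,.05));slats('w3',(.025,.036));
go(.433,.329,.12,-60.7)
```

```text
[337, 85, 47, 199, 5062] z 0.0433 rect [507.5 -95.4] [159.2  24.9] 11.4
[186, 85, 164, 193, 9107] z 0.0287 rect [494.  -25.2] [158.1 120.7] 11.2
[381, 106, 11, 31, 234] z 0.0281 rect [ 563.6 -105.6] [22.9  7.2] 9.2
t 5.3 shift cm [  0.76 -35.14   3.37] turn -18.19 yaw now -78.89 w 0.0853 F [-3.5  6.  -2.1]
```

apply_moves --motion '[{"tx": 0.1, "ty": -4, "tz": 0, "turn": 0, "jaw": 1}, {"tx": 0.2, "ty": -8, "tz": 0, "turn": 0, "jaw": 1}, {"tx": 0.3, "ty": -12, "tz": 0, "turn": 0, "jaw": 1}, {"tx": 0.4, "ty": -16, "tz": 0, "turn": 0, "jaw": 1}, {"tx": 0.5, "ty": -19, "tz": 0, "turn": 0, "jaw": 1}]'

```text
time_s: 5.72
position: [0.4602, 0.1728, 0.1534]
tool_rot: [[0.981, 0.194, 0.002], [0.194, -0.981, 0.002], [0.002, -0.002, -1.0]]
ft_force: [-0.2, -0.7, 0.9]
grip_width: 0.0853
```

apply_moves --motion '[{"tx": 0, "ty": -4, "tz": 0, "turn": -6, "jaw": 1}, {"tx": 0, "ty": -8, "tz": 0, "turn": -12, "jaw": 1}, {"tx": 0.1, "ty": -11, "tz": 0, "turn": -18, "jaw": 1}, {"tx": 0.2, "ty": -13, "tz": 0, "turn": -18, "jaw": 1}, {"tx": 0.2, "ty": -13, "tz": 0, "turn": -18, "jaw": 1}]'

```text
time_s: 6.13
position: [0.4359, 0.3039, 0.1535]
tool_rot: [[0.871, 0.491, 0.002], [0.491, -0.871, 0.003], [0.003, -0.002, -1.0]]
ft_force: [-0.1, -0.3, 0.0]
grip_width: 0.0854
```

Run:
```python
from h import *
save('wrist','w4'); slats('w4')
go(.433,.329,.021,-60.7)
```

```text
[210, 72, 35, 186, 5309] z 0.0151 rect [431.9 326.1] [159.9  23.9] 29.9
t 6.1833 shift cm [ 0.99 -2.49 13.25] turn 0.05 yaw now -60.65 w 0.0851 F [-0.1 -0.5  0.2]
```

apply_moves --motion '[{"tx": 0.8, "ty": -2.4, "tz": 2, "turn": -0.5, "jaw": 1}, {"tx": 0.8, "ty": -2.4, "tz": 6, "turn": -0.5, "jaw": 1}, {"tx": 0.8, "ty": -2.4, "tz": 10, "turn": -0.5, "jaw": 1}, {"tx": 0.8, "ty": -2.4, "tz": 12.5, "turn": -0.5, "jaw": 1}, {"tx": 0.8, "ty": -2.4, "tz": 13.2, "turn": -0.5, "jaw": 1}]'

```text
time_s: 6.6
position: [0.4303, 0.3254, 0.0178]
tool_rot: [[0.868, 0.496, -0.005], [0.496, -0.868, -0.001], [-0.004, -0.002, -1.0]]
ft_force: [-0.2, -0.8, 0.1]
grip_width: 0.0855
```

apply_moves --motion '[{"tx": 0, "ty": 0, "tz": 0, "turn": 0, "jaw": 0}, {"tx": 0, "ty": 0, "tz": 0, "turn": 0, "jaw": -1}, {"tx": 0, "ty": 0, "tz": 0, "turn": 0, "jaw": -1}, {"tx": 0, "ty": 0, "tz": 0, "turn": 0, "jaw": -1}, {"tx": 0, "ty": 0, "tz": 0, "turn": 0, "jaw": -1}]'

```text
time_s: 7.02
position: [0.4309, 0.3256, 0.0191]
tool_rot: [[0.868, 0.496, -0.002], [0.496, -0.868, 0.0], [-0.002, -0.001, -1.0]]
ft_force: [-0.2, 1.2, 0.8]
grip_width: 0.0252
```

apply_moves --motion '[{"tx": 0, "ty": 0, "tz": 0, "turn": 0, "jaw": -1}, {"tx": 0, "ty": 0, "tz": 0, "turn": 0, "jaw": -1}, {"tx": 0, "ty": 0, "tz": -1.5, "turn": 0, "jaw": -1}, {"tx": 0, "ty": 0, "tz": -4, "turn": 0, "jaw": -1}, {"tx": 0, "ty": 0, "tz": -7, "turn": 0, "jaw": -1}]'

```text
time_s: 7.43
position: [0.4303, 0.3252, 0.089]
tool_rot: [[0.868, 0.496, -0.005], [0.496, -0.868, -0.001], [-0.005, -0.002, -1.0]]
ft_force: [1.2, -0.1, 0.2]
grip_width: 0.0231
```

Run:
```python
from h import *
go(.492,-.0007,.11,-79)
```

```text
t 7.4333 shift cm [-10.83  31.35  -2.1 ] turn 18.76 yaw now -60.24 w 0.0231 F [ 1.2 -0.1  0.2]
```

apply_moves --motion '[{"tx": -0.7, "ty": 2, "tz": -1, "turn": 0, "jaw": -1}, {"tx": -1.8, "ty": 5, "tz": -2, "turn": 0, "jaw": -1}, {"tx": -3, "ty": 8.5, "tz": -2.5, "turn": 0, "jaw": -1}, {"tx": -4.1, "ty": 12, "tz": -2.5, "turn": 0, "jaw": -1}, {"tx": -5.3, "ty": 15.5, "tz": -2.5, "turn": 0, "jaw": -1}]'

```text
time_s: 7.85
position: [0.4615, 0.163, 0.1147]
tool_rot: [[0.868, 0.497, -0.004], [0.497, -0.868, -0.001], [-0.004, -0.001, -1.0]]
ft_force: [0.1, 0.1, -0.4]
grip_width: 0.023
```

apply_moves --motion '[{"tx": -1.2, "ty": 3.5, "tz": 0, "turn": 4, "jaw": -1}, {"tx": -2.4, "ty": 7, "tz": 0, "turn": 9, "jaw": -1}, {"tx": -3.5, "ty": 10.5, "tz": 0, "turn": 14, "jaw": -1}, {"tx": -4.6, "ty": 13.5, "tz": 0, "turn": 17, "jaw": -1}, {"tx": -5.5, "ty": 15.7, "tz": 0, "turn": 18.8, "jaw": -1}]'

```text
time_s: 8.27
position: [0.4923, -0.0032, 0.115]
tool_rot: [[0.982, 0.187, -0.003], [0.187, -0.982, -0.001], [-0.003, 0.001, -1.0]]
ft_force: [1.1, 0.7, -0.7]
grip_width: 0.023
```

apply_moves --motion '[{"tx": 0, "ty": 0, "tz": 0, "turn": 0, "jaw": -1}, {"tx": 0, "ty": 0, "tz": 0, "turn": 0, "jaw": -1}]'

```text
time_s: 8.43
position: [0.4923, -0.0042, 0.1151]
tool_rot: [[0.983, 0.184, -0.003], [0.184, -0.983, -0.001], [-0.003, 0.001, -1.0]]
ft_force: [0.0, 0.6, -0.2]
grip_width: 0.0232
```

Run:
```python
from h import *
save('wrist','w5')
go(.4905,-.0009,.050,-79)
slats('w5',(.04,.05));slats('w5',(.025,.036)); slats('w5',(.06,.13))
```

```text
t 8.4833 shift cm [-0.09 -0.25  6.5 ] turn -0.26 yaw now -79.26 w 0.0228 F [-0.8  0.4 -1.5]
[379, 83, 65, 225, 8152] z 0.0451 rect [ 512.6 -101.4] [156.   24.9] 11.3
[288, 83, 113, 203, 6284] z 0.0302 rect [509.2 -56.9] [144.3  68.6] 11.8
[206, 106, 22, 39, 796] z 0.0299 rect [539.1  30.9] [24.2 13.8] 10.3
[437, 107, 16, 37, 391] z 0.0302 rect [ 567.6 -114.8] [23.5  8.2] 11.9
[415, 248, 14, 31, 269] z 0.0301 rect [ 466.  -134.8] [23.3  7.8] 10.3
[226, 73, 63, 282, 15595] z 0.1109 rect [506.8  -1.7] [134.6  25.5] 10.6
```

apply_moves --motion '[{"tx": -0.1, "ty": -0.3, "tz": 2, "turn": -0.3, "jaw": -1}, {"tx": -0.1, "ty": -0.3, "tz": 4.5, "turn": -0.3, "jaw": -1}, {"tx": -0.1, "ty": -0.3, "tz": 6, "turn": -0.3, "jaw": -1}, {"tx": -0.1, "ty": -0.3, "tz": 6.4, "turn": -0.3, "jaw": -1}, {"tx": -0.1, "ty": -0.3, "tz": 6.55, "turn": -0.3, "jaw": -1}]'

```text
time_s: 8.9
position: [0.4896, 0.0009, 0.0493]
tool_rot: [[0.981, 0.193, -0.005], [0.193, -0.981, -0.0], [-0.005, -0.001, -1.0]]
ft_force: [-0.6, 0.2, 0.7]
grip_width: 0.0231
```

apply_moves --motion '[{"tx": 0, "ty": 0, "tz": 0, "turn": 0, "jaw": -1}, {"tx": 0, "ty": 0, "tz": 0, "turn": 0, "jaw": 0}, {"tx": 0, "ty": 0, "tz": 0, "turn": 0, "jaw": 0}, {"tx": 0, "ty": 0, "tz": 0, "turn": 0, "jaw": 0}, {"tx": 0, "ty": 0, "tz": 0, "turn": 0, "jaw": 0}]'

```text
time_s: 9.32
position: [0.4898, 0.0009, 0.0497]
tool_rot: [[0.981, 0.194, -0.004], [0.194, -0.981, -0.001], [-0.005, -0.0, -1.0]]
ft_force: [-0.5, -0.2, 0.3]
grip_width: 0.0427
```

apply_moves --motion '[{"tx": 0, "ty": 0, "tz": -2, "turn": 0, "jaw": 0}, {"tx": 0, "ty": 0, "tz": -6, "turn": 0, "jaw": 1}, {"tx": 0, "ty": 0, "tz": -10, "turn": 0, "jaw": 1}, {"tx": 0, "ty": 0, "tz": -14, "turn": 0, "jaw": 1}, {"tx": 0, "ty": 0, "tz": -16, "turn": 0, "jaw": 1}]'

```text
time_s: 9.73
position: [0.4914, 0.0009, 0.2145]
tool_rot: [[0.981, 0.194, 0.002], [0.194, -0.981, -0.002], [0.002, 0.003, -1.0]]
ft_force: [0.8, -0.1, 0.8]
grip_width: 0.0853
```

apply_moves --motion '[{"tx": 0, "ty": 4, "tz": 0, "turn": 0, "jaw": 1}, {"tx": 0, "ty": 8, "tz": 0, "turn": 0, "jaw": 1}, {"tx": 0, "ty": 10, "tz": 0, "turn": 0, "jaw": 1}, {"tx": 0, "ty": 10, "tz": 0, "turn": 0, "jaw": 1}, {"tx": 0, "ty": 10, "tz": 0, "turn": 0, "jaw": 1}]'

```text
time_s: 10.15
position: [0.5106, -0.0979, 0.2146]
tool_rot: [[0.981, 0.192, 0.002], [0.192, -0.981, -0.002], [0.001, 0.002, -1.0]]
ft_force: [0.2, 0.7, -0.3]
grip_width: 0.0858
```

Run:
```python
from h import *
a=save('wrist','w6')[0]; b=save('side','d6')[0]
slats('w6',(.04,.05));slats('w6',(.025,.036)); slats('d6',(.035,.052))
go(.527,-.319,.2,12.4)
cv2.imwrite('pics/ab6.png',cv2.resize(np.hstack([a,b])[:,:,::-1],(800,300)))
```

```text
[127, 84, 43, 165, 4269] z 0.0451 rect [491.8   1.8] [159.1  24.8] 10.9
[248, 84, 28, 166, 4203] z 0.0452 rect [ 510.8 -102.6] [159.6  24.1] 11.0
[466, 189, 19, 19, 214] z 0.0415 rect [ 525.8 -319.5] [17.9 19.6] 26.7
[156, 84, 93, 54, 2355] z 0.0302 rect [557.3 -38.5] [48.  82.1] 12.9
[275, 101, 16, 26, 404] z 0.0301 rect [ 566.9 -111.9] [23.2 14.2] 11.9
[121, 102, 11, 26, 221] z 0.03 rect [538.6  32.7] [23.4  8.9] 10.5
[450, 177, 34, 33, 386] z 0.0317 rect [ 527.7 -313. ] [22.5 33.6] 75.5
[165, 188, 85, 41, 1881] z 0.0302 rect [461.3 -57.4] [44.6 83.5] 10.7
[274, 205, 15, 23, 335] z 0.0302 rect [ 465.6 -132.4] [23.8 14.5] 11.9
[249, 177, 59, 14, 471] z 0.0442 rect [ 510.9 -100.7] [158.4  32.2] 12.0
[254, 202, 64, 16, 567] z 0.0442 rect [491.9   2.2] [160.   29.4] 11.9
t 10.25 shift cm [-2.7  22.14  1.52] turn -91.22 yaw now -78.82 w 0.0853 F [ 0.2 -0.   0.1]
```

View pics/ab6.png

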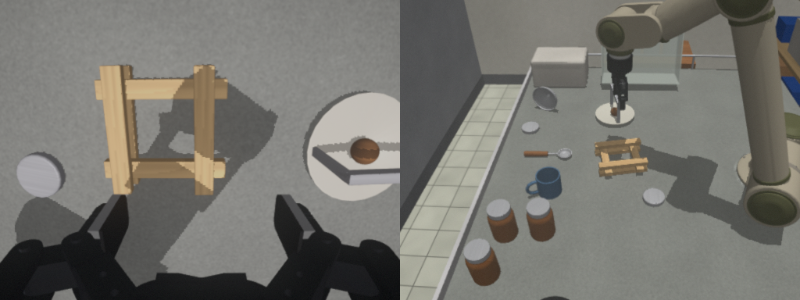

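The left picture shows both slats laid square on the tower, at (117,130) and (204,130). The dish is at (355,145) with the ball in its middle. Next is the handle.

apply_moves --motion '[{"tx": -0.5, "ty": 4, "tz": 0, "turn": 0, "jaw": 1}, {"tx": -1, "ty": 8, "tz": 0, "turn": 0, "jaw": 1}, {"tx": -1.5, "ty": 12, "tz": 0, "turn": 0, "jaw": 1}, {"tx": -2, "ty": 16, "tz": 0, "turn": 0, "jaw": 1}, {"tx": -2.7, "ty": 19, "tz": 0, "turn": 0, "jaw": 1}]'

```text
time_s: 10.67
position: [0.5212, -0.2897, 0.2151]
tool_rot: [[0.981, 0.195, 0.002], [0.195, -0.981, -0.002], [0.002, 0.003, -1.0]]
ft_force: [0.5, 0.0, -0.0]
grip_width: 0.0854
```

apply_moves --motion '[{"tx": 0, "ty": 0, "tz": 0, "turn": -7, "jaw": 1}, {"tx": 0, "ty": 0, "tz": 0, "turn": -14, "jaw": 1}, {"tx": 0, "ty": 0, "tz": 0, "turn": -21, "jaw": 1}, {"tx": 0, "ty": 0, "tz": 0, "turn": -28, "jaw": 1}, {"tx": 0, "ty": 0, "tz": 0, "turn": -35, "jaw": 1}]'

```text
time_s: 11.08
position: [0.5214, -0.2883, 0.2151]
tool_rot: [[0.686, 0.727, 0.002], [0.727, -0.686, -0.002], [-0.0, 0.002, -1.0]]
ft_force: [0.3, 0.4, -0.3]
grip_width: 0.0852
```

apply_moves --motion '[{"tx": 0, "ty": 0, "tz": 0, "turn": -7, "jaw": 1}, {"tx": 0, "ty": 0, "tz": 0, "turn": -14, "jaw": 1}, {"tx": 0, "ty": 0, "tz": 0, "turn": -21, "jaw": 1}, {"tx": 0, "ty": 0, "tz": 0, "turn": -28, "jaw": 1}, {"tx": 0, "ty": 0, "tz": 0, "turn": -35, "jaw": 1}]'

```text
time_s: 11.5
position: [0.5217, -0.2868, 0.2152]
tool_rot: [[0.137, 0.991, 0.002], [0.991, -0.137, -0.001], [-0.001, 0.002, -1.0]]
ft_force: [0.4, 0.4, -0.7]
grip_width: 0.0856
```

apply_moves --motion '[{"tx": 0, "ty": 0, "tz": 0, "turn": -7, "jaw": 1}, {"tx": 0, "ty": 0, "tz": 0, "turn": -14, "jaw": 1}, {"tx": 0, "ty": 0, "tz": 0, "turn": -21, "jaw": 1}, {"tx": 0, "ty": 0, "tz": 0, "turn": -21, "jaw": 1}, {"tx": 0, "ty": 0, "tz": 0, "turn": -21, "jaw": 1}]'

```text
time_s: 11.92
position: [0.522, -0.2858, 0.2153]
tool_rot: [[-0.224, 0.975, 0.001], [0.975, 0.224, -0.001], [-0.002, 0.001, -1.0]]
ft_force: [0.3, -0.0, 0.6]
grip_width: 0.0854
```

Run:
```python
from h import *
b=save('wrist','w7')[0]; save('scene','s7')
go(.527,-.319,.104,12.4)
for nm in ['w7','s7']:
    c=load(nm); P=cloud(c,c['d']); z=P[...,2]; m=(c['d']>0)&(z>.105)&(z<.122)&(P[...,1]<-.22)&(P[...,1]>-.42)&(P[...,0]>.42)&(P[...,0]<.65)
    n,l,st,_=cv2.connectedComponentsWithStats(m.astype(np.uint8))
    for i in range(1,n):
        if st[i,4]<60: continue
        q=P[l==i]; r=cv2.minAreaRect(q[:,:2].astype(np.float32)*1000); print(nm,st[i].tolist(),np.median(q[:,2]).round(4),np.round(r[0],1),np.round(r[1],1),round(r[2],1))
```

```text
t 12.0167 shift cm [-3.3  -0.25 11.13] turn 0.56 yaw now 12.96 w 0.0855 F [0.4 0.2 0.4]
w7 [245, 145, 17, 169, 2599] 0.1122 [ 526.2 -321.9] [ 11.9 142.8] 12.6
s7 [108, 249, 51, 56, 542] 0.1122 [ 527.2 -319.8] [ 14.8 141.5] 12.7
```

View pics/w7.png

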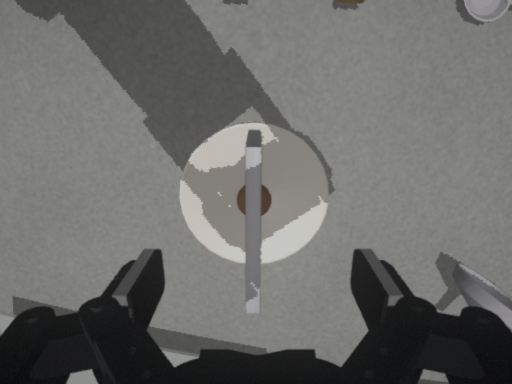

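The handle bar is seen end to end at column 253, rows 130–312, with the ball below it at (254,200), centred in the dish. I'll descend on the bar.

apply_moves --motion '[{"tx": -2, "ty": -0.3, "tz": 0, "turn": 0.4, "jaw": 1}, {"tx": -3.5, "ty": -0.35, "tz": 2, "turn": 0.4, "jaw": 1}, {"tx": -3.5, "ty": -0.35, "tz": 5.5, "turn": 0.4, "jaw": 0.5}, {"tx": -3.5, "ty": -0.35, "tz": 9, "turn": 0.4, "jaw": 0.2}, {"tx": -3.5, "ty": -0.35, "tz": 11, "turn": 0.4, "jaw": 0}]'

```text
time_s: 12.43
position: [0.5254, -0.3204, 0.1017]
tool_rot: [[-0.215, 0.977, -0.002], [0.977, 0.215, 0.002], [0.002, -0.001, -1.0]]
ft_force: [0.3, -0.1, -0.3]
grip_width: 0.0517
```

apply_moves --motion '[{"tx": 0, "ty": 0, "tz": 0, "turn": 0, "jaw": -0.3}, {"tx": 0, "ty": 0, "tz": 0, "turn": 0, "jaw": -0.5}, {"tx": 0, "ty": 0, "tz": 0, "turn": 0, "jaw": -0.5}]'

```text
time_s: 12.68
position: [0.5261, -0.3207, 0.1032]
tool_rot: [[-0.214, 0.977, -0.0], [0.977, 0.214, 0.0], [0.0, 0.0, -1.0]]
ft_force: [0.8, 0.7, 0.4]
grip_width: 0.0217
```

Run:
```python
from h import *
go(.5263,-.3207,.103,12.6)
```

```text
t 12.6833 shift cm [-0.01  0.02  0.02] turn -0.26 yaw now 12.34 w 0.0217 F [0.8 0.7 0.4]
```

apply_moves --motion '[{"tx": 0, "ty": 0, "tz": 0, "turn": -0.2, "jaw": -0.6}, {"tx": 0, "ty": 0, "tz": 0, "turn": -0.2, "jaw": -0.65}, {"tx": 0, "ty": 0, "tz": 0, "turn": -0.2, "jaw": -0.7}, {"tx": 0, "ty": 0, "tz": 0, "turn": -0.2, "jaw": -0.75}, {"tx": 0, "ty": 0, "tz": 0, "turn": -0.2, "jaw": -0.8}]' --squeeze 40

```text
time_s: 13.1
position: [0.5266, -0.3209, 0.1045]
tool_rot: [[-0.217, 0.976, 0.002], [0.976, 0.217, -0.001], [-0.002, 0.002, -1.0]]
ft_force: [0.2, 1.8, 6.0]
grip_width: 0.0112
```

apply_moves --motion '[{"tx": 0, "ty": 0, "tz": 0, "turn": 0, "jaw": -1}, {"tx": 0, "ty": 0, "tz": 0, "turn": 0, "jaw": -1}, {"tx": 0, "ty": 0, "tz": 0, "turn": 0, "jaw": -1}, {"tx": 0, "ty": 0, "tz": 0, "turn": 0, "jaw": -1}, {"tx": 0, "ty": 0, "tz": 0, "turn": 0, "jaw": -1}]' --squeeze 80

```text
time_s: 13.52
position: [0.5267, -0.3209, 0.1047]
tool_rot: [[-0.217, 0.976, 0.002], [0.976, 0.217, -0.001], [-0.002, 0.002, -1.0]]
ft_force: [0.5, 1.7, 1.7]
grip_width: 0.0108
```

apply_moves --motion '[{"tx": 0, "ty": 0, "tz": -0.05, "turn": 0, "jaw": -1}, {"tx": 0, "ty": 0, "tz": -0.2, "turn": 0, "jaw": -1}, {"tx": 0, "ty": 0, "tz": -0.5, "turn": 0, "jaw": -1}, {"tx": 0, "ty": 0, "tz": -0.9, "turn": 0, "jaw": -1}, {"tx": 0, "ty": 0, "tz": -1.4, "turn": 0, "jaw": -1}]'

```text
time_s: 13.93
position: [0.5265, -0.3208, 0.1187]
tool_rot: [[-0.217, 0.976, 0.002], [0.976, 0.217, -0.001], [-0.001, 0.001, -1.0]]
ft_force: [-0.1, 0.1, -2.8]
grip_width: 0.0103
```

Run:
```python
from h import *
s=telemetry.observe(); print(s['wrist_torque'],s['position'])
go(.526,-.3207,.203,12.6)
a=save('scene','s8')[0]; b=save('side','d8')[0]
cv2.imwrite('pics/s8c.png',cv2.resize(np.hstack([a[200:380,60:260],b[80:180,230:341].repeat(1,0)if 0 else cv2.resize(b[70:190,220:353],(200,180))])[:,:,::-1],(800,360)))
```

```text
[-0.02862158 -0.01067084 -0.03166812] [ 0.52652191 -0.3208231   0.11874761]
t 13.9333 shift cm [ 0.01 -0.04 -8.43] turn -0.07 yaw now 12.53 w 0.0103 F [-0.1  0.1 -2.8]
```

View pics/s8c.png

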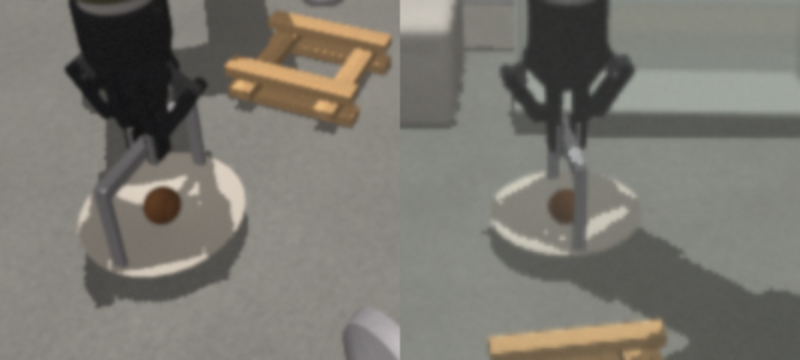

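The dish hangs level just off the surface with the ball in the middle. I'll keep lifting gently, then carry it.

apply_moves --motion '[{"tx": 0, "ty": 0, "tz": -0.4, "turn": 0, "jaw": -1}, {"tx": 0, "ty": 0, "tz": -1.3, "turn": 0, "jaw": -1}, {"tx": 0, "ty": 0, "tz": -2.4, "turn": 0, "jaw": -1}, {"tx": 0, "ty": 0, "tz": -3.3, "turn": 0, "jaw": -1}, {"tx": 0, "ty": 0, "tz": -3.7, "turn": 0, "jaw": -1}]'

```text
time_s: 14.45
position: [0.5273, -0.3215, 0.159]
tool_rot: [[-0.217, 0.976, 0.006], [0.976, 0.217, -0.005], [-0.006, 0.005, -1.0]]
ft_force: [0.4, 0.6, -2.3]
grip_width: 0.0105
```

apply_moves --motion '[{"tx": 0, "ty": 0, "tz": -0.4, "turn": 0, "jaw": -1}, {"tx": 0, "ty": 0, "tz": -1.3, "turn": 0, "jaw": -1}, {"tx": 0, "ty": 0, "tz": -2.4, "turn": 0, "jaw": -1}, {"tx": 0, "ty": 0, "tz": -3.3, "turn": 0, "jaw": -1}, {"tx": 0, "ty": 0, "tz": -3.7, "turn": 0, "jaw": -1}]'

```text
time_s: 14.87
position: [0.5274, -0.3216, 0.1977]
tool_rot: [[-0.217, 0.976, 0.007], [0.976, 0.217, -0.006], [-0.008, 0.006, -1.0]]
ft_force: [-1.0, 0.3, -2.6]
grip_width: 0.0108
```

apply_moves --motion '[{"tx": 0.4, "ty": 0, "tz": 0, "turn": 0, "jaw": -1}, {"tx": 1.2, "ty": 0.1, "tz": 0, "turn": 0, "jaw": -1}, {"tx": 2.2, "ty": 0.2, "tz": 0, "turn": 0, "jaw": -1}, {"tx": 3, "ty": 0.3, "tz": 0, "turn": 0, "jaw": -1}, {"tx": 3.4, "ty": 0.4, "tz": 0, "turn": 0, "jaw": -1}]'

```text
time_s: 15.28
position: [0.5237, -0.2856, 0.1972]
tool_rot: [[-0.218, 0.976, 0.007], [0.976, 0.218, -0.005], [-0.006, 0.005, -1.0]]
ft_force: [0.4, 0.2, -2.9]
grip_width: 0.0106
```

Run:
```python
from h import *
s=telemetry.observe(); print(s['wrist_torque'],s['position'])
go(.502,-.0513,.195,11)
a=save('scene','s9')[0]; c=load('s9'); P=cloud(c,c['d']); h=cv2.cvtColor(a,cv2.COLOR_RGB2HSV); z=P[...,2]
m=(h[...,0]>5)&(h[...,0]<18)&(h[...,1]>110)&(z>.09)&(z<.16)&(P[...,1]<-.2)&(P[...,0]<.65); q=P[m]; print('ball',m.sum(),np.median(q,0))
```

```text
[ 0.02969811 -0.01215469  0.04261948] [ 0.52366563 -0.28564632  0.19718468]
t 15.2833 shift cm [23.34  3.    0.09] turn 1.6 yaw now 12.6 w 0.0106 F [ 0.4  0.2 -2.9]
ball 224 [ 0.53334658 -0.29172711  0.12694344]
```

```bash
cat >> h.py <<'E'
def ball(nm,zb,x,y):  # ball centre by ray through blob centre at height zb; near (x,y)
    c=load(nm); P=cloud(c,c['d']); h=cv2.cvtColor(c['im'],cv2.COLOR_RGB2HSV)
    m=(h[...,0]>4)&(h[...,0]<19)&(h[...,1]>110)&(abs(P[...,2]-zb)<.025)&(np.hypot(P[...,0]-x,P[...,1]-y)<.07)
    n,l,st,ce=cv2.connectedComponentsWithStats(m.astype(np.uint8)); i=1+np.argmax(st[1:,4])
    u,v,w,hh,_=st[i]; p=plane(c,[[u+(w-1)/2,v+(hh-1)/2]],zb)[0]; print(nm,'ball',st[i].tolist(),np.round(p*1000,1),'rel',np.round((p[:2]-[x,y])*1000,1))
E
python3 - <<'E'
from h import *
save('scene','s10'); save('side','d10')
ball('s0',.024,.5263,-.3208); ball('d0',.024,.5263,-.3208)
s=telemetry.observe(); x,y,z=s['position']
for n in ['s10','d10']: ball(n,.024+z-.1047,x-.0001,y)
E
```

```text
s0 ball [134, 300, 17, 16, 221] [ 526.5 -318.2   24. ] rel [0.2 2.6]
d0 ball [272, 141, 1, 1, 1] [ 534.4 -331.1   24. ] rel [  8.1 -10.3]
s10 ball [139, 252, 17, 17, 227] [ 523.6 -283.9  116.8] rel [-0.3  3.2]Traceback (most recent call last):
  File "<stdin>", line 5, in <module>
  File "h.py", line 31, in ball
    n,l,st,ce=cv2.connectedComponentsWithStats(m.astype(np.uint8)); i=1+np.argmax(st[1:,4])
                                                                        ~~~~~~~~~^^^^^^^^^^
    return _wrapfunc(a, 'argmax', axis=axis, out=out, **kwds)
    return bound(*args, **kwds)
ValueError: attempt to get argmax of an empty sequence
```

The ball hasn't shifted relative to the dish. Carrying on.

apply_moves --motion '[{"tx": 0.5, "ty": 0.1, "tz": 0, "turn": 0, "jaw": -1}, {"tx": 1.5, "ty": 0.2, "tz": 0, "turn": 0, "jaw": -1}, {"tx": 2.7, "ty": 0.35, "tz": 0, "turn": 0, "jaw": -1}, {"tx": 3.6, "ty": 0.45, "tz": 0, "turn": 0, "jaw": -1}, {"tx": 4, "ty": 0.5, "tz": 0, "turn": 0, "jaw": -1}]'

```text
time_s: 15.85
position: [0.52, -0.245, 0.1973]
tool_rot: [[-0.219, 0.976, 0.007], [0.976, 0.219, -0.006], [-0.007, 0.006, -1.0]]
ft_force: [1.2, -0.2, -1.9]
grip_width: 0.0106
```

apply_moves --motion '[{"tx": 0.5, "ty": 0.1, "tz": 0, "turn": 0, "jaw": -1}, {"tx": 1.5, "ty": 0.2, "tz": 0, "turn": 0, "jaw": -1}, {"tx": 2.7, "ty": 0.35, "tz": 0, "turn": 0, "jaw": -1}, {"tx": 3.6, "ty": 0.45, "tz": 0, "turn": 0, "jaw": -1}, {"tx": 4, "ty": 0.5, "tz": 0, "turn": 0, "jaw": -1}]'

```text
time_s: 16.27
position: [0.5159, -0.2032, 0.1972]
tool_rot: [[-0.22, 0.975, 0.007], [0.975, 0.22, -0.005], [-0.007, 0.006, -1.0]]
ft_force: [-0.0, -0.2, -3.5]
grip_width: 0.0104
```

apply_moves --motion '[{"tx": 0.5, "ty": 0.1, "tz": 0, "turn": 0, "jaw": -1}, {"tx": 1.5, "ty": 0.2, "tz": 0, "turn": 0, "jaw": -1}, {"tx": 2.7, "ty": 0.35, "tz": 0, "turn": 0, "jaw": -1}, {"tx": 3.6, "ty": 0.45, "tz": 0, "turn": 0, "jaw": -1}, {"tx": 4, "ty": 0.5, "tz": 0, "turn": 0, "jaw": -1}]'

```text
time_s: 16.68
position: [0.5117, -0.1614, 0.197]
tool_rot: [[-0.221, 0.975, 0.007], [0.975, 0.221, -0.005], [-0.006, 0.005, -1.0]]
ft_force: [0.4, -0.2, -2.6]
grip_width: 0.0109
```

apply_moves --motion '[{"tx": 0.5, "ty": 0.1, "tz": 0, "turn": 0, "jaw": -1}, {"tx": 1.5, "ty": 0.2, "tz": 0, "turn": 0, "jaw": -1}, {"tx": 2.7, "ty": 0.35, "tz": 0, "turn": 0, "jaw": -1}, {"tx": 3.6, "ty": 0.45, "tz": 0, "turn": 0, "jaw": -1}, {"tx": 4, "ty": 0.5, "tz": 0, "turn": 0, "jaw": -1}]'

```text
time_s: 17.1
position: [0.5075, -0.1198, 0.1968]
tool_rot: [[-0.222, 0.975, 0.007], [0.975, 0.222, -0.004], [-0.006, 0.005, -1.0]]
ft_force: [0.5, 0.6, -1.5]
grip_width: 0.0107
```

Run:
```python
from h import *
go(.502,-.0513,.195,11)
s=telemetry.observe(); x,y,z=s['position']; print(s['position'])
save('scene','s11'); ball('s11',.024+z-.1047,x-.0001,y)
```

```text
t 17.1 shift cm [6.8  0.98 0.15] turn 1.82 yaw now 12.82 w 0.0107 F [ 0.5  0.6 -1.5]
[ 0.50748498 -0.11975789  0.19679664]
s11 ball [190, 208, 14, 13, 142] [ 505.5 -114.8  116.1] rel [-1.9  5. ]
```

apply_moves --motion '[{"tx": 0.4, "ty": 0.05, "tz": 0, "turn": 0, "jaw": -1}, {"tx": 1.3, "ty": 0.2, "tz": 0, "turn": 0, "jaw": -1}, {"tx": 2.3, "ty": 0.35, "tz": 0, "turn": 0, "jaw": -1}, {"tx": 3.1, "ty": 0.45, "tz": 0, "turn": 0, "jaw": -1}, {"tx": 3.4, "ty": 0.5, "tz": 0, "turn": 0, "jaw": -1}]'

```text
time_s: 17.57
position: [0.5046, -0.084, 0.1967]
tool_rot: [[-0.223, 0.975, 0.006], [0.975, 0.223, -0.004], [-0.005, 0.005, -1.0]]
ft_force: [-0.1, -0.7, -3.1]
grip_width: 0.0101
```

apply_moves --motion '[{"tx": 0.4, "ty": 0.05, "tz": 0, "turn": 0, "jaw": -1}, {"tx": 1.3, "ty": 0.2, "tz": 0, "turn": 0, "jaw": -1}, {"tx": 2.3, "ty": 0.35, "tz": 0, "turn": 0, "jaw": -1}, {"tx": 3, "ty": 0.45, "tz": 0, "turn": 0, "jaw": -1}, {"tx": 3.3, "ty": 0.5, "tz": 0, "turn": 0, "jaw": -1}]'

```text
time_s: 17.98
position: [0.5019, -0.0494, 0.1966]
tool_rot: [[-0.224, 0.975, 0.006], [0.975, 0.224, -0.004], [-0.005, 0.005, -1.0]]
ft_force: [-0.1, -0.3, -2.3]
grip_width: 0.0104
```

apply_moves --motion '[{"tx": 0, "ty": 0, "tz": 0, "turn": 2, "jaw": -1}, {"tx": 0, "ty": 0, "tz": 0, "turn": 7, "jaw": -1}, {"tx": 0, "ty": 0, "tz": 0, "turn": 13, "jaw": -1}, {"tx": 0, "ty": 0, "tz": 0, "turn": 19, "jaw": -1}, {"tx": 0, "ty": 0, "tz": 0, "turn": 22, "jaw": -1}]'

```text
time_s: 18.4
position: [0.5019, -0.0493, 0.1966]
tool_rot: [[0.163, 0.987, 0.006], [0.987, -0.163, -0.004], [-0.003, 0.007, -1.0]]
ft_force: [-0.6, -0.5, -2.8]
grip_width: 0.0106
```

apply_moves --motion '[{"tx": 0, "ty": 0, "tz": 0, "turn": 2, "jaw": -1}, {"tx": 0, "ty": 0, "tz": 0, "turn": 7, "jaw": -1}, {"tx": 0, "ty": 0, "tz": 0, "turn": 13, "jaw": -1}, {"tx": 0, "ty": 0, "tz": 0, "turn": 19, "jaw": -1}, {"tx": 0, "ty": 0, "tz": 0, "turn": 22, "jaw": -1}]'

```text
time_s: 18.82
position: [0.502, -0.0492, 0.1966]
tool_rot: [[0.525, 0.851, 0.006], [0.851, -0.525, -0.004], [-0.0, 0.008, -1.0]]
ft_force: [0.5, 0.5, -2.8]
grip_width: 0.0106
```

apply_moves --motion '[{"tx": 0, "ty": 0, "tz": 0, "turn": 2, "jaw": -1}, {"tx": 0, "ty": 0, "tz": 0, "turn": 7, "jaw": -1}, {"tx": 0, "ty": 0, "tz": 0, "turn": 13, "jaw": -1}, {"tx": 0, "ty": 0, "tz": 0, "turn": 19, "jaw": -1}, {"tx": 0, "ty": 0, "tz": 0, "turn": 22, "jaw": -1}]'

```text
time_s: 19.23
position: [0.502, -0.0491, 0.1966]
tool_rot: [[0.809, 0.588, 0.006], [0.588, -0.809, -0.004], [0.003, 0.007, -1.0]]
ft_force: [0.0, -0.0, -2.9]
grip_width: 0.0108
```

Run:
```python
from h import *
go(.502,-.0513,.195,-79)
```

```text
t 19.2333 shift cm [-0.13  0.18  0.16] turn 25.03 yaw now -53.97 w 0.0108 F [ 0.  -0.  -2.9]
```

apply_moves --motion '[{"tx": 0, "ty": 0, "tz": 0, "turn": 2, "jaw": -1}, {"tx": 0, "ty": 0, "tz": 0, "turn": 7, "jaw": -1}, {"tx": -0.1, "ty": 0.1, "tz": 0, "turn": 13, "jaw": -1}, {"tx": -0.1, "ty": 0.15, "tz": 0, "turn": 19, "jaw": -1}, {"tx": -0.1, "ty": 0.2, "tz": 0, "turn": 23, "jaw": -1}]'

```text
time_s: 19.65
position: [0.5024, -0.0513, 0.1966]
tool_rot: [[0.975, 0.22, 0.006], [0.22, -0.975, -0.004], [0.005, 0.006, -1.0]]
ft_force: [-0.3, -0.2, -1.9]
grip_width: 0.0101
```

apply_moves --motion '[{"tx": 0, "ty": 0, "tz": 0, "turn": 0.7, "jaw": -1}, {"tx": 0, "ty": 0, "tz": 0, "turn": 1, "jaw": -1}, {"tx": 0, "ty": 0, "tz": 0, "turn": 1, "jaw": -1}, {"tx": 0, "ty": 0, "tz": 0, "turn": 1, "jaw": -1}, {"tx": 0, "ty": 0, "tz": 0, "turn": 1, "jaw": -1}]'

```text
time_s: 20.07
position: [0.5024, -0.0512, 0.1966]
tool_rot: [[0.979, 0.204, 0.006], [0.204, -0.979, -0.004], [0.005, 0.005, -1.0]]
ft_force: [-0.5, -0.0, -2.7]
grip_width: 0.0108
```

Run:
```python
from h import *
go(.502,-.0513,.195,-79)
s=telemetry.observe(); x,y,z=s['position']; print(s['position'],np.round(s['qvel'],2))
a=save('scene','s12')[0]; b=save('side','d12')[0]; w=save('wrist','w12')[0]
slats('s12',(.035,.055)); slats('d12',(.035,.055))
for n in ['s12','d12','w12']:
    c=load(n); P=cloud(c,c['d']); h=cv2.cvtColor(c['im'],cv2.COLOR_RGB2HSV); r=np.hypot(P[...,0]-x,P[...,1]-y)
    m=(h[...,1]<60)&(P[...,2]>z-.105)&(P[...,2]<z-.075)&(r<.1)&(c['d']>0)
    q=P[m]; 
    if len(q)>50: A=cv2.minEnclosingCircle(q[:,:2].astype(np.float32)*1000); print(n,'dish circle',np.round(A[0],1),round(A[1],1),'z',np.percentile(q[:,2],[5,95]).round(3))
    try: ball(n,.024+z-.1047,x,y)
    except Exception: print(n,'no ball')
cv2.imwrite('pics/f.png',cv2.resize(np.hstack([a[120:312,120:376],b[100:292,180:436]])[:,:,::-1],(800,300)))
```

```text
t 20.0667 shift cm [-0.04  0.    0.16] turn 0.79 yaw now -78.21 w 0.0108 F [-0.5 -0.  -2.7]
[ 0.50238188 -0.05119869  0.19659713] [-0.09 -0.05 -0.12  0.07  0.18  0.53]
[172, 227, 67, 25, 700] z 0.0463 rect [ 512.3 -101.4] [160.6  28. ] 11.5
[254, 202, 64, 15, 565] z 0.0442 rect [491.5   3.2] [159.5  28.8] 12.1
s12 dish circle [504.4 -49.7] 79.6 z [0.104 0.114]
s12 ball [208, 194, 12, 13, 122] [502.5 -48.6 115.9] rel [0.1 2.6]
d12 dish circle [503.8 -51.8] 80.9 z [0.101 0.112]
d12 no ball
w12 dish circle [503.5 -53. ] 78.2 z [0.103 0.112]
w12 ball [274, 193, 9, 30, 182] [504.6 -66.9 115.9] rel [  2.2 -15.7]
```

View pics/f.png

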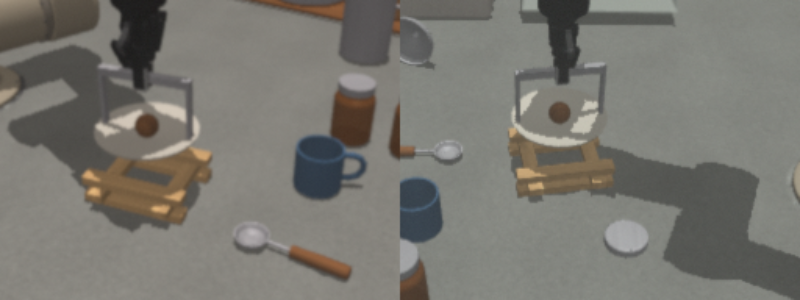

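The final picture shows the dish level above the tower, its handle along the new slats, and the ball in the middle in both views at (147,125) and (560,112). The wrist-camera ball reading is a sliver cut off by the bar, so I discount it. Handing in.

Run:
```python
from h import *
close_job(); print('done')
```

```text
the job is handed in; nothing more can be done
done
```

I laid both slats as the tower's third layer, then lifted the dish by its handle, carried it over the tower and turned it a quarter turn. I handed the job in at about 20 s, still holding the dish; no verdict came back.

**Slats:** they sit about 53 mm either side of the tower's middle with ends flush to about 1–2 mm. Their tops are at about 45 mm and they are aligned within about 1° (11–12° against the tower's 11°).

**Dish:** it is within about 3 mm of the tower's middle, with its underside about 92 mm up, roughly 47 mm above the slats. The handle is within 1° of the slats. The tool tilts less than 0.01 rad, and the wrist force was about 2.7 N, which fits the dish and ball.

**Ball:** the scene camera put it about 3 mm from the middle, and the side view also shows it centred. Two readings disagreed or failed:
- The wrist camera's reading was about 16 mm off, but the handle bar hides most of the ball there, so I discounted it.
- The side camera's automatic ball detection found nothing, so that check was by eye.

**Bystanders:** the jar, cup, cap and spoon look undisturbed in the last pictures; I did not re-measure them.

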